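# Gauge the packing boards and wedge the right one into the mould press

## Robot

A 6-joint arm with a two-finger parallel gripper is mounted at the origin on the work surface. World frame = base frame: x ahead of the robot, y to its left, z up, the work surface at z = 0. Lengths are in m, angles in rad, forces in N, time in s.
With the tool pointing down it reaches from about 0.35 to 0.975 m from the base axis. Payload 4.9 kg.
Tool frame: the origin (TCP) lies on the mounting face of the last link; the fingertips stand 173 mm ahead of it and the grasp point (between the pads) lies 155 mm ahead of it; z points along the fingers, y is the direction in which the jaws open and shut (so a half turn about z gives the same grasp; the last joint's range is limited). The gripper opens to 85 mm and grips with 20 to 120 N. Pads are 22 mm wide; open, the fingers measure 114 mm over their backs; the gripper's body (76 mm by 85 mm) begins 54 mm behind the grasp point. The pads swing forward as they close: fully open they stand 13 mm farther back than shut.
Start: joints at [-1.362, 0.053, 1.613, -0, 1.476, -0.119], TCP at [0.201, -0.592, 0.405] pointing down, gripper open.
Joint ranges: [-3.01, 3.01], [-1.01, 2.22], [0.06, 2.58], [-1.02, 4.17], [0.09, 2.62], [-3.14, 3.14]. Speed limits (rad/s): [2.57, 2.57, 3.14, 3.14, 3.14, 3.14].

## Interface

Orientations are given as a unit quaternion [w, x, y, z].
In Python, from plant import manip gives the robot as it stands.
- The arm moves only by the tool play_rows, never from a script. Its argument "increments" is a list of rows, each an object with "offset": the shift along the tool's x, y, z in mm, a list of three; "twist": the turn about the tool's z in rad; "grip": the opening, from 0 (shut) to 1 (fully open). In form: [{"offset": [dx, dy, dz], "twist": twist, "grip": grip}, ...]. A call has 1 to 5 rows; each row is the pose to reach, as a shift and turn from the pose commanded when the call began, along the tool's axes at that moment; what a row does not reach only later rows make up. A row lasts 1/12 s, in which the tool goes at most 41.7 mm and 7.16 degrees, less where a joint would pass 70% of its speed; a pose out of reach is approached as far as the arm can. A call with a gripper value outside its range is refused whole. The fingers move at their own pace and stop on an object; the grip force is fixed at half the most. Time passes only in rows, so rows that repeat a pose let the fingers close. It gives the time, the measured TCP pose, the force and the opening at its end, in the units of the state.
- manip.state(): the state, without advancing time (a new reading comes with each control period).
- manip.grab_frame(name): name is "side" or "top"; returns the picture (480x640x3 uint8, blue, green, red); there is no depth.
- manip.get_calibration(name): a dict with "fx", "fy", "cx", "cy" (pixels), "k1" (the pictures are not rectified: a ray, as slopes to the right and down, at radius r is drawn at 1 + k1 r^2 times it, then the intrinsics apply), "T" (4x4, takes a point from camera to world coordinates). Camera axes: x right, y down, z forward; pixel columns grow to the right and rows downward; lengths in m; the calibration is good to about 2 mm. A picture is of the moment at which its call begins. get_calibration takes no time and is no camera call.
- manip.job_done(): hands the job in, once; it reports no verdict.
Trained networks look in the newest picture that a camera, given by its name, has taken for a name from the list of things; names that differ only in an ending like _2 or _b are one class to them, and where a whole thing is asked for, a point or a joint stands for the part that bears it (a point fixed in the world has none). Each returns a list of dicts, best first, with "p" (0 to 1); they miss things now and then, are a little off and sometimes report something else, mostly with a low value. They report only what shows in the picture. A call takes as long as a camera call.
- manip.boxes_of(query, camera): "xyz" ([x, y, z] in m, in the coordinates of the camera as it stood for that picture, good to about 4 mm: the middle of the surface that is visible of it).
- manip.tip_of(query, camera): "xyz" ([x, y, z] in m, in the coordinates of the camera as it stood for that picture, good to about 4 mm: a listed point, or the origin of a listed thing).
The state is a dict: "time": time; "joint_pos": joint angles; "joint_vel": joint speeds; "joint_efforts": joint torques, N m; "tool_pos": TCP position; "tool_rot": TCP orientation; "contact_force": force on the tool from outside, world axes, zero at the start; "ft_torque": the same for the moment, N m; "gripper_width": opening from 0.0 (shut) to 1.0 (fully open).
Only numpy, scipy, OpenCV 4.12 (cv2) and the standard library are available. Lean on these libraries where they do the work, as an engineer would, in place of code of your own. Each camera call takes 0.05 s, during which the arm holds its last target. There are 200 camera calls.

## Task

The moulds in the small spring press are still loose and want the 16 mm packing board. The three boards in the rack look alike, so pinch them one by one to feel which is 16 mm thick, ease that one gently down into the gap between the moulds and the sprung cheek until it stands fully home on the press base with the moulds snug against the end wall, and then swing the wooden turn-button fully across its top so that it cannot creep out. Leave the other two boards in the rack and the things standing around where they are.

Things in the scene. Friction and masses are not known exactly. Their poses are not given: they have to be found in the camera images.
- bay_1 (a point): Centre (half-way up) of the packing board that stands in the rack's first bay (its -y side) at the start: plain upright board 100 mm wide along x, 125 mm tall, its thickness along y. One board is 12, one 16, one 20 mm thick; which bay holds which is not known. The point belongs to the rack and stays when the board is taken.
- bay_2 (a point): Centre (half-way up) of the packing board that stands in the rack's middle bay at the start: plain upright board 100 mm wide along x, 125 mm tall, its thickness along y. One board is 12, one 16, one 20 mm thick; which bay holds which is not known. The point belongs to the rack and stays when the board is taken.
- bay_3 (a point): Centre (half-way up) of the packing board that stands in the rack's third bay (its +y side) at the start: plain upright board 100 mm wide along x, 125 mm tall, its thickness along y. One board is 12, one 16, one 20 mm thick; which bay holds which is not known. The point belongs to the rack and stays when the board is taken.
- rack: Fixed plywood rack, 120 x 220 x 12 mm base (origin under its centre), three bays 75 mm apart along its y. In each bay a board stands on the base, z 12 mm, top edge at 137 mm, loosely between four 10 mm dowels that rise to 62 mm and stand 24 mm apart in y; it may lean a little. Boards weigh 0.1 to 0.2 kg.
- seat (a point): Where the 16 mm board's centre is when home; axes as the press: board 100 mm along x, thickness along y. Its foot is then on the press base 62.5 mm below, its top edge 62.5 mm above this point, 35 mm above the moulds. The moulds' face is then 8 mm to +y, their top edge (27 mm above this point) bevelled 3 mm. End posts leave 5 mm free play at either end in x.
- press: Fixed spring press, base 206 x 176 x 18 mm, x along the gap; seat point 9 mm to +y of the origin, 80.5 mm above it. From +y: iron end wall (118 mm high), two maroon moulds on edge (108), gap, sprung cheek, iron spring wall (103). The moulds stand loose, 3 to 9 mm off the end wall into the gap (not measured); a 3 N push slides them back to the wall. The press bears a push of 25 N, not much more.
- cheek (a joint): Slide of the sprung steel cheek that bounds the gap on -y, in m: 0 at rest (12.8 mm from the moulds once they are against the wall), grows as it is pushed to -y, stop at 5.5 mm; the 16 mm board moves it 3.2 mm, about 7 N sideways. Its upper edge is bent out to -y as a lead-in, 12 mm wide from z 84 up to 107 mm. Pushing the board down takes 8 to 14 N at the bend, about 5 N below.
- button (a joint): Turn-button, a wooden bar 62 x 16 x 14 mm that turns flat on the far (+x) end post, z 145 to 159 mm. Radians: 0 (stop) = points to the press's -x, lying across the board's top; grows as it swings to +y over the moulds, stop 2.4. Stiff: 0.05 N m. Its underside passes 1.7 mm over a board that is home; a board left higher blocks it.
- button_tip (a point): On the turn-button's bar, half-way up, 48 mm from its pivot and 7 mm short of its free end; the bar is 16 mm wide. The pivot is in the press frame 72 mm to +x of the seat point (same y as that point).
- paste_jar: Bystander: closed amber paste jar, 68 mm across, 75 mm high; origin under its centre.
- spray_bottle: Bystander: clear spray bottle with a white head, 54 mm across, 163 mm high; origin under its centre.
- spare_mould: Bystander: closed maroon mould lying flat, 140 x 130 x 42 mm; origin under its centre.

How it is judged:
By the outcome, as a careful person would: the job done as asked, in the order asked, and still so for the second after the job is handed in, with the robot touching nothing.
It also fails if it takes over 72 s, if anything falls off the work surface, if the arm or the gripper's body presses on something with over 40 N, if the wrist force passes 120 N, or if a joint passes its speed limit or range.

## Working session

There is one attempt and no reset: what is moved stays moved. The work goes in short steps, Python scripts to look and compute and a tool call to move; the robot and the scene stay as the last step left them, time stands still between calls to the robot, and variables do not carry over. Pictures are saved under pics/ and viewed, about 8 in all and at most 12, crops included, and the job is handed in when it is done.

Besides the shell and the picture viewer there is one more tool, called by a JSON object that holds its "api" and its "payload", one argument or row to a line. play_rows: Moves the arm, as the interface text tells. Its arguments: {"type":"object","properties":{"increments":{"type":"array"}},"required":["increments"]}

```bash
mkdir -p pics
cat > h.py <<'E'
import numpy as np, cv2
from plant import manip
def w(name,p):
    T=np.array(manip.get_calibration(name)["T"]); return T[:3,:3]@np.array(p)+T[:3,3]
def shot(name,fn,crop=None,scale=1):
    f=np.array(manip.grab_frame(name))
    if crop: x0,y0,x1,y1=crop; f=f[y0:y1,x0:x1]
    if scale!=1: f=cv2.resize(f,None,fx=scale,fy=scale,interpolation=cv2.INTER_CUBIC)
    cv2.imwrite("pics/"+fn,f)
def proj(name,P):
    c=manip.get_calibration(name);T=np.linalg.inv(np.array(c["T"]));p=T[:3,:3]@np.array(P)+T[:3,3]
    s=p[:2]/p[2];s=s*(1+c["k1"]*(s@s));return np.array([c["fx"]*s[0]+c["cx"],c["fy"]*s[1]+c["cy"]])
def ray(name,uv,z):
    c=manip.get_calibration(name);T=np.array(c["T"])
    d=np.array([(uv[0]-c["cx"])/c["fx"],(uv[1]-c["cy"])/c["fy"]]);s=d.copy()
    for _ in range(20): s=d/(1+c["k1"]*(s@s))
    r=T[:3,:3]@np.array([s[0],s[1],1]);o=T[:3,3];return o+r*(z-o[2])/r[2]
E
python3 - <<'E'
from h import *
print(manip.state())
for n in("side","top"):
    c=manip.get_calibration(n);print(n,{k:np.round(v,3).tolist() for k,v in c.items()})
    shot(n,n+"0.png")
    for q in["bay_1","rack","seat","press","button","button_tip","paste_jar","spray_bottle","spare_mould"]:
        for d in manip.tip_of(q,n)[:4]: print(n,q,np.round(w(n,d["xyz"]),4),round(d["p"],2))
E
```

```text
{'time': 0.0, 'joint_pos': array([-1.36202883e+00,  5.33625400e-02,  1.61427905e+00,  1.55066803e-06,
        1.47596716e+00, -1.18997404e-01]), 'joint_vel': array([-3.01106974e-04,  5.41316555e-04, -2.18202804e-03, -6.52120884e-04,
       -8.78305117e-05,  1.82614990e-05]), 'joint_efforts': array([ 4.37306071e-04, -3.93678153e+01, -3.70174634e+01, -1.07299599e-05,
        7.12155743e-03, -7.37081564e-06]), 'tool_pos': array([ 0.20115256, -0.59147038,  0.40346805]), 'tool_rot': array([-1.00706874e-03,  9.86600811e-01,  1.63149700e-01, -4.44601521e-05]), 'contact_force': array([-0.11922595, -0.5228103 ,  0.95024209]), 'ft_torque': array([ 0.00512944,  0.02873602, -0.02328542]), 'gripper_width': 1.0013959482225903}
side {'fx': 532.283, 'fy': 532.283, 'cx': 320.095, 'cy': 240.622, 'k1': -0.048, 'T': [[0.945, -0.221, 0.24, 0.404], [-0.326, -0.604, 0.727, -0.57], [-0.016, -0.765, -0.643, 0.677], [0.0, 0.0, 0.0, 1.0]]}
side rack [ 0.5213  0.1844 -0.0006] 0.93
side seat [ 0.5335 -0.2145  0.0798] 0.6
side seat [ 7.216e-01  1.854e-01 -6.000e-04] 0.37
side seat [ 0.6019 -0.1523  0.1519] 0.29
side press [ 0.5398 -0.2236  0.0017] 0.65Traceback (most recent call last):
  File "<stdin>", line 7, in <module>
ValueError: it knows: bay, button_tip, paste_jar, press, rack, seat, spare_mould, spray_bottle
```

Run:
```python
from h import *
for n in("side","top"):
    shot(n,n+"0.png")
    if n=="top":
        c=manip.get_calibration(n);print(n,{k:np.round(v,3).tolist() for k,v in c.items()})
    for q in["bay","rack","seat","press","button_tip","paste_jar","spray_bottle","spare_mould"]:
        for d in manip.tip_of(q,n)[:4]: print(n,q,np.round(w(n,d["xyz"]),4),round(d["p"],2))
print(manip.state()["time"])
```

```text
side rack [ 0.5181  0.1834 -0.0031] 0.72
side seat [ 0.5341 -0.2115  0.0799] 0.57
side press [ 0.5373 -0.2221  0.0019] 0.92
side button_tip [ 0.6038 -0.1551  0.1513] 0.86
side paste_jar [ 0.7327  0.0384 -0.0026] 0.7
side spray_bottle [ 0.7246  0.1811 -0.0026] 0.91
side spare_mould [ 7.698e-01 -1.483e-01  3.000e-04] 0.91
top {'fx': 452.269, 'fy': 452.269, 'cx': 325.3, 'cy': 238.531, 'k1': -0.035, 'T': [[-0.026, -0.998, 0.051, 0.577], [-1.0, 0.026, -0.003, 0.044], [0.002, -0.051, -0.999, 1.017], [0.0, 0.0, 0.0, 1.0]]}
top bay [0.519  0.1848 0.073 ] 0.88
top bay [0.5017 0.2563 0.0753] 0.83
top bay [0.537  0.1125 0.0716] 0.77
top rack [ 0.5177  0.1811 -0.0006] 0.77
top rack [ 7.326e-01  3.760e-02 -6.000e-04] 0.61
top seat [ 0.5306 -0.2165  0.0809] 0.95
top press [ 0.534  -0.2205  0.0016] 0.98
top button_tip [ 0.6038 -0.1538  0.1537] 0.55
top paste_jar [7.337e-01 3.770e-02 6.000e-04] 0.86
top paste_jar [ 0.722   0.1775 -0.0027] 0.69
top spray_bottle [ 7.230e-01  1.764e-01 -4.000e-04] 0.91
top spare_mould [ 7.661e-01 -1.488e-01  7.000e-04] 0.67
1.15
```

View pics/side0.png

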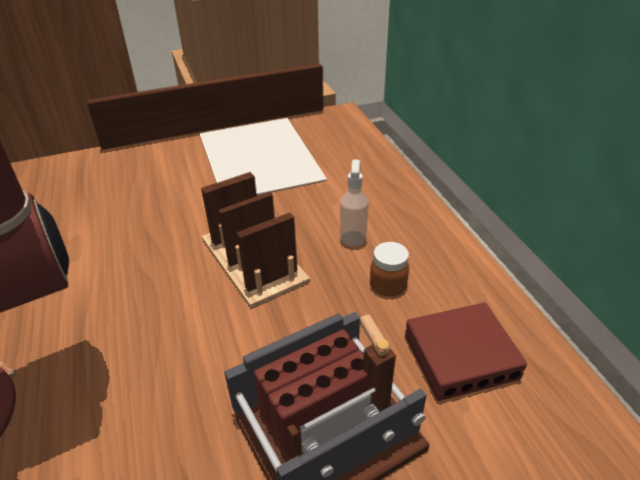

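View pics/top0.png

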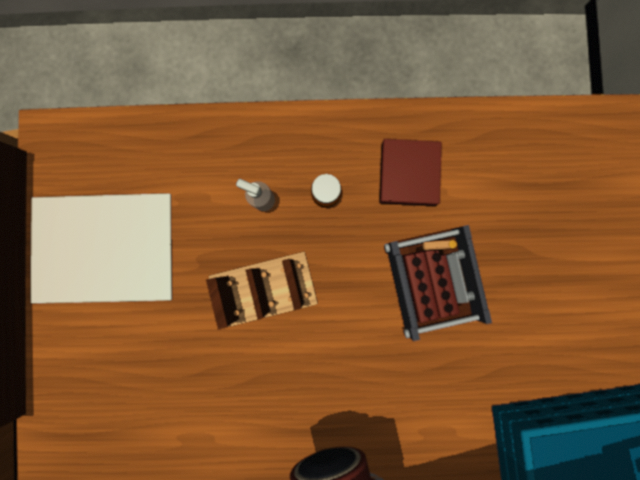

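Run:
```python
import cv2,numpy as np
s=cv2.imread("pics/side0.png");t=cv2.imread("pics/top0.png")
a=cv2.resize(t[220:345,380:500],None,fx=4.6,fy=4.6,interpolation=cv2.INTER_CUBIC)
cv2.imwrite("pics/t_press.png",a)
b=cv2.resize(s[310:480,220:440],None,fx=3.5,fy=3.5,interpolation=cv2.INTER_CUBIC)
cv2.imwrite("pics/s_press.png",b);print(a.shape,b.shape)
```

```text
(575, 552, 3) (595, 770, 3)
```

View pics/t_press.png

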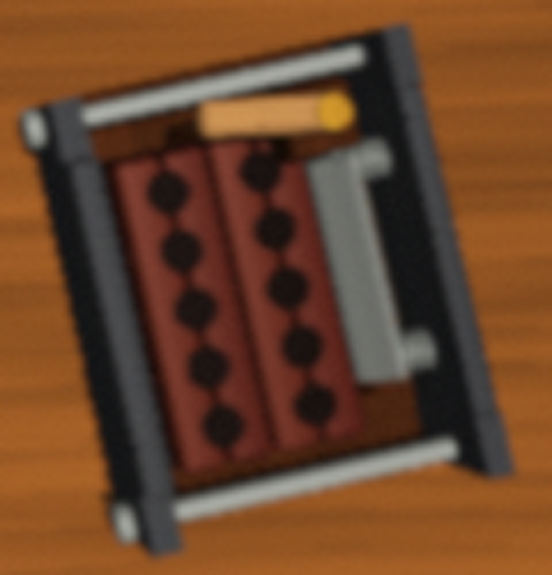

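View pics/s_press.png

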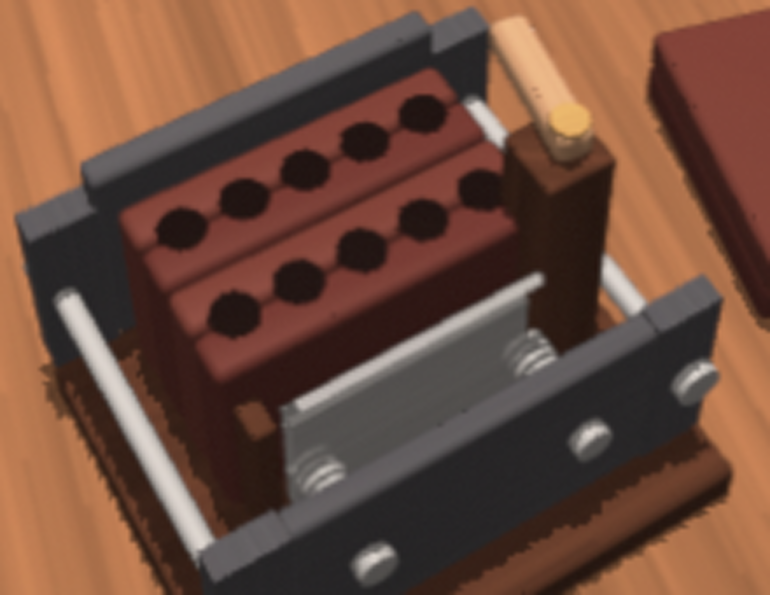

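Run:
```python
from h import *
T=lambda u,v,z:ray("top",(380+u/4.6,220+v/4.6),z)
S=lambda u,v,z:ray("side",(220+u/3.5,310+v/3.5),z)
def yaw(a,b):
    d=b-a; return np.round(np.degrees(np.arctan2(d[1],d[0])),2),np.round(a[:2],4),np.round(b[:2],4)
print("spring out",yaw(T(510,468,.103),T(408,28,.103)))
print("spring in",yaw(T(485,472,.103),T(385,35,.103)))
print("end in",yaw(T(178,500,.118),T(102,160,.118)))
print("end outer",yaw(T(148,550,.105),T(50,105,.105)))
print("mould hole",yaw(T(221,426,.108),T(169,191,.108)),yaw(T(316,406,.108),T(261,172,.108)))
print("S end",yaw(S(85,168,.118),S(420,15,.118)),yaw(S(92,185,.118),S(432,32,.118)))
print("S holes",yaw(S(181,229,.108),S(423,113,.108)),yaw(S(235,314,.108),S(484,190,.108)))
print("S spring",yaw(S(278,515,.103),S(650,320,.103)))
print("S mould edge",yaw(S(222,375,.107),S(505,228,.107)))
print("pivot",T(338,112,.163),S(570,118,.163))
print("T cheek lip",yaw(T(402,380,.107),T(362,158,.107)), "Mould edge T",yaw(T(355,430,.107),T(302,165,.107)))
for z in(.137,):
  c=manip.get_calibration("top")
  for uv in[(284,261),(299,307),(247,270),(262,316),(207,279),(218,327),(303,255)]: print(uv,ray("top",uv,z)[:2].round(4))
```

```text
spring out (np.float64(10.84), array([ 0.4469, -0.2885]), array([ 0.6415, -0.2513]))
spring in (np.float64(10.7), array([ 0.4455, -0.2774]), array([ 0.6387, -0.2409]))
end in (np.float64(10.74), array([ 0.4397, -0.1387]), array([ 0.5866, -0.1108]))
end outer (np.float64(10.59), array([ 0.4164, -0.1275]), array([ 0.6115, -0.091 ]))
mould hole (np.float64(10.55), array([ 0.4696, -0.1606]), array([ 0.5724, -0.1414])) (np.float64(11.2), array([ 0.4771, -0.2025]), array([ 0.5796, -0.1822]))
S end (np.float64(11.39), array([ 0.4426, -0.129 ]), array([ 0.5863, -0.1001])) (np.float64(10.73), array([ 0.4433, -0.1375]), array([ 0.5876, -0.1101]))
S holes (np.float64(11.35), array([ 0.4703, -0.1601]), array([ 0.5727, -0.1395])) (np.float64(11.02), array([ 0.4788, -0.2012]), array([ 0.5812, -0.1813]))
S spring (np.float64(9.89), array([ 0.4712, -0.2751]), array([ 0.6166, -0.2498]))
S mould edge (np.float64(11.52), array([ 0.4679, -0.2223]), array([ 0.5823, -0.1989]))
pivot [ 0.60329199 -0.20131165  0.163     ] [ 0.6037244  -0.20061556  0.163     ]
T cheek lip (np.float64(8.05), array([ 0.4871, -0.241 ]), array([ 0.5846, -0.2272])) Mould edge T (np.float64(9.23), array([ 0.466 , -0.2195]), array([ 0.5822, -0.2006]))
(284, 261) [0.5803 0.1228]
(299, 307) [0.4906 0.0957]
(247, 270) [0.5647 0.1951]
(262, 316) [0.4751 0.1677]
(207, 279) [0.5492 0.2734]
(218, 327) [0.456  0.2534]
(303, 255) [0.591  0.0856]
```

Run:
```python
import cv2,numpy as np
s=cv2.imread("pics/side0.png")
b=cv2.resize(s[170:305,195:315],None,fx=4.4,fy=4.4,interpolation=cv2.INTER_CUBIC)
b=np.clip(b.astype(float)*1.6+10,0,255).astype(np.uint8)
cv2.imwrite("pics/s_rack.png",b);print(b.shape)
```

```text
(594, 528, 3)
```

View pics/s_rack.png

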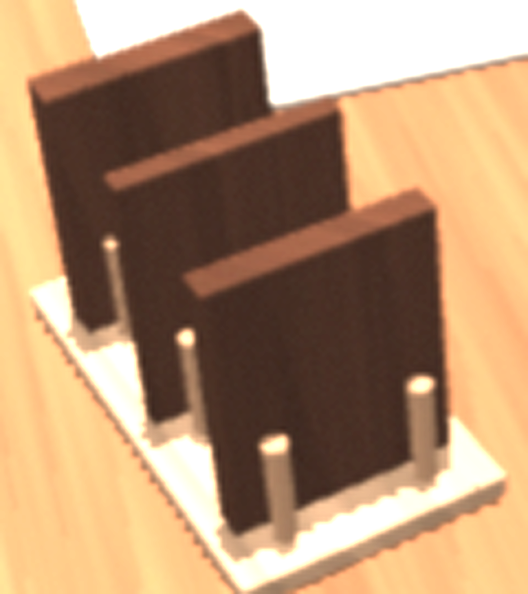

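Run:
```python
from h import *
S=lambda p,z:ray("side",(195+p[0]/4.4,170+p[1]/4.4),z)[:2]
B={1:[(183,272),(415,190),(203,297),(437,208)],2:[(107,176),(335,98),(118,190),(345,110)],3:[(30,78),(243,12),(44,102),(262,32)]}
for k,q in B.items():
    P=[S(p,.137) for p in q]
    for i in(0,2):
        d=P[i+1]-P[i];print(k,P[i].round(4),P[i+1].round(4),np.degrees(np.arctan2(d[1],d[0])).round(1),np.linalg.norm(d).round(4))
    n=np.array([-np.sin(.241),np.cos(.241)]);print("  centre",np.mean(P,0).round(4),"thick",((P[0]+P[1]-P[2]-P[3])/2@n).round(4))
for a,b in[((245,590),(505,480)),]: 
    d=S(b,.012)-S(a,.012);print("base",S(a,.012),S(b,.012),np.degrees(np.arctan2(d[1],d[0])))
a,b=S((32,295),.012),S((245,582),.012);d=a-b;print("base side",np.degrees(np.arctan2(d[1],d[0]))-90,np.linalg.norm(d))
```

```text
1 [0.4859 0.1069] [0.5802 0.1252] 11.0 0.096
1 [0.4897 0.0902] [0.5848 0.1114] 12.6 0.0975
  centre [0.5351 0.1084] thick 0.0158
2 [0.4706 0.1753] [0.5673 0.1953] 11.7 0.0988
2 [0.4729 0.1648] [0.5689 0.1858] 12.3 0.0983
  centre [0.5199 0.1803] thick 0.0101
3 [0.4534 0.2531] [0.5471 0.2708] 10.7 0.0954
3 [0.4559 0.2339] [0.5511 0.2529] 11.3 0.097
  centre [0.5019 0.2527] thick 0.0188
base [0.48584186 0.0624509 ] [0.59981069 0.08608812] 11.717066448494627
base side 13.578262402240426 0.21035010056295433
```

{"api": "play_rows", "payload": {
  "increments": [
    {"offset": [28, -28, 0], "twist": 0, "grip": 1},
    {"offset": [55, -56, 0], "twist": 0, "grip": 1},
    {"offset": [82, -84, 0], "twist": 0, "grip": 1},
    {"offset": [109, -112, 0], "twist": 0, "grip": 1},
    {"offset": [136, -139, 0], "twist": 0, "grip": 1}
  ]
}}

```text
time: 1.57
tool_pos: [0.2856, -0.4147, 0.4047]
tool_rot: [0.0, 0.987, 0.163, 0.0]
contact_force: [0.4, -0.6, 0.0]
gripper_width: 0.999
```

{"api": "play_rows", "payload": {
  "increments": [
    {"offset": [28, -28, 0], "twist": 0, "grip": 1},
    {"offset": [55, -56, 0], "twist": 0, "grip": 1},
    {"offset": [82, -84, 0], "twist": 0, "grip": 1},
    {"offset": [109, -112, 0], "twist": 0, "grip": 1},
    {"offset": [136, -139, 0], "twist": 0, "grip": 1}
  ]
}}

```text
time: 1.98
tool_pos: [0.3695, -0.2391, 0.405]
tool_rot: [0.0, 0.987, 0.163, 0.0]
contact_force: [1.1, -1.5, 0.6]
gripper_width: 1.0
```

{"api": "play_rows", "payload": {
  "increments": [
    {"offset": [28, -28, 0], "twist": 0, "grip": 1},
    {"offset": [55, -56, 0], "twist": 0, "grip": 1},
    {"offset": [82, -84, 0], "twist": 0, "grip": 1},
    {"offset": [109, -112, 0], "twist": 0, "grip": 1},
    {"offset": [136, -139, 0], "twist": 0, "grip": 1}
  ]
}}

```text
time: 2.4
tool_pos: [0.4535, -0.0635, 0.4051]
tool_rot: [0.0, 0.987, 0.163, 0.001]
contact_force: [1.3, -0.6, -0.1]
gripper_width: 1.0
```

```bash
cat >> h.py <<'E'
from scipy.spatial.transform import Rotation as R
def pose():
    s=manip.state();q=s["tool_rot"];M=R.from_quat([q[1],q[2],q[3],q[0]]).as_matrix()
    return s,np.array(s["tool_pos"]),M
def go(x,y,z,yawdeg):
    s,p,M=pose();d=M.T@(np.array([x,y,z])-p);yw=np.degrees(np.arctan2(M[1,0],M[0,0]))
    print("t %.2f"%s["time"],"pos",p.round(4),"yaw %.2f"%yw,"tilt",M[:,2].round(4),"F",np.round(s["contact_force"],2),"w %.4f"%s["gripper_width"])
    print("offset mm",(d*1000).round(1),"dist",(np.linalg.norm(d)*1000).round(1),"twist %.4f"%np.radians(yw-yawdeg))
E
python3 -c "
from h import *
go(.536,.110,.345,12.5)"
```

```text
t 2.40 pos [ 0.4535 -0.0635  0.4051] yaw 18.80 tilt [ 1.3e-03 -4.0e-04 -1.0e+00] F [ 1.28 -0.65 -0.06] w 0.9997
offset mm [ 133.9 -137.7   60.2] dist 201.3 twist 0.1099
```

{"api": "play_rows", "payload": {
  "increments": [
    {"offset": [27, -28, 0], "twist": 0, "grip": 0.6},
    {"offset": [54, -55, 0], "twist": 0.03, "grip": 0.6},
    {"offset": [81, -83, 20], "twist": 0.07, "grip": 0.6},
    {"offset": [108, -110, 40], "twist": 0.11, "grip": 0.6},
    {"offset": [134, -138, 60], "twist": 0.11, "grip": 0.6}
  ]
}}

```text
time: 2.82
tool_pos: [0.5345, 0.1062, 0.3471]
tool_rot: [0.0, 0.994, 0.108, 0.001]
contact_force: [0.8, -0.4, 0.3]
gripper_width: 0.598
```

{"api": "play_rows", "payload": {
  "increments": [
    {"offset": [0, 0, 0], "twist": 0, "grip": 0.6},
    {"offset": [0, 0, 0], "twist": 0, "grip": 0.6}
  ]
}}

```text
time: 2.98
tool_pos: [0.5337, 0.1058, 0.345]
tool_rot: [0.0, 0.994, 0.11, -0.002]
contact_force: [-0.4, -0.9, 0.0]
gripper_width: 0.598
```

```bash
python3 -c "
from h import *
go(.536,.110,.283,12.5)
shot('side','s1.png',(180,80,340,200),5)
"
```

```text
t 2.98 pos [0.5337 0.1058 0.345 ] yaw 12.67 tilt [-4.1e-03 -5.0e-04 -1.0e+00] F [-0.37 -0.92  0.04] w 0.5981
offset mm [ 3.4 -3.6 61.9] dist 62.1 twist 0.0030
```

View pics/s1.png

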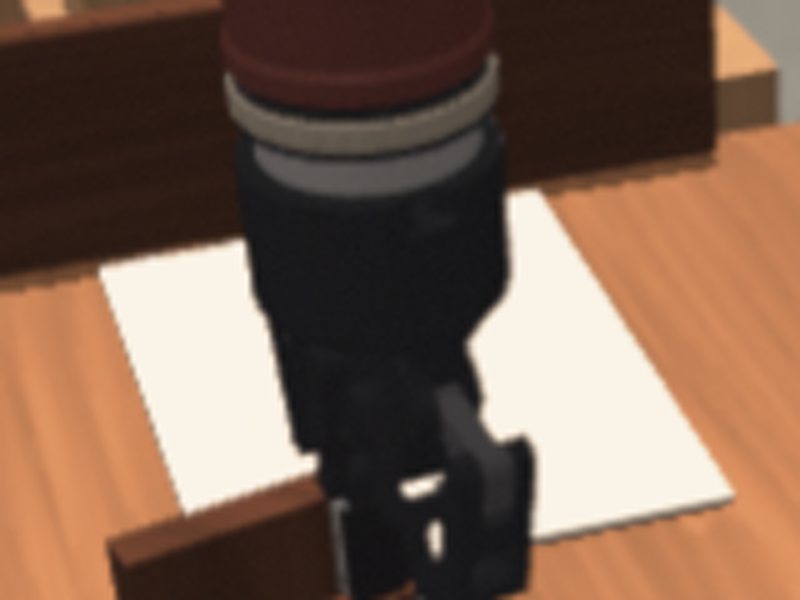

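{"api": "play_rows", "payload": {
  "increments": [
    {"offset": [3, -4, 20], "twist": 0.003, "grip": 0.6},
    {"offset": [3, -4, 42], "twist": 0.003, "grip": 0.6},
    {"offset": [3, -4, 62], "twist": 0.003, "grip": 0.6},
    {"offset": [3, -4, 62], "twist": 0.003, "grip": 0.45},
    {"offset": [3, -4, 62], "twist": 0.003, "grip": 0.35}
  ]
}}

```text
time: 3.45
tool_pos: [0.5357, 0.1076, 0.2854]
tool_rot: [0.0, 0.994, 0.106, -0.0]
contact_force: [0.7, -0.0, -0.4]
gripper_width: 0.355
```

{"api": "play_rows", "payload": {
  "increments": [
    {"offset": [0, 0, 0], "twist": 0, "grip": 0.0},
    {"offset": [0, 0, 0], "twist": 0, "grip": 0.0},
    {"offset": [0, 0, 0], "twist": 0, "grip": 0.0},
    {"offset": [0, 0, 0], "twist": 0, "grip": 0.0}
  ]
}}

```text
time: 3.78
tool_pos: [0.5367, 0.1086, 0.2875]
tool_rot: [0.0, 0.994, 0.107, 0.002]
contact_force: [-1.1, -1.5, 6.6]
gripper_width: 0.173
```

{"api": "play_rows", "payload": {
  "increments": [
    {"offset": [0, 0, 0], "twist": 0, "grip": 0.0},
    {"offset": [0, 0, 0], "twist": 0, "grip": 0.0},
    {"offset": [0, 0, 0], "twist": 0, "grip": 0.0}
  ]
}}

```text
time: 4.03
tool_pos: [0.5368, 0.1087, 0.2875]
tool_rot: [0.001, 0.994, 0.107, 0.002]
contact_force: [-1.9, -1.2, 6.7]
gripper_width: 0.178
```

```bash
python3 -c "
from h import *
go(.536,.110,.283,12.5)
print(manip.state()['ft_torque'])
shot('side','s2.png',(180,150,340,270),5)
"
```

```text
t 4.03 pos [0.5368 0.1087 0.2875] yaw 12.31 tilt [ 3.5e-03 -6.0e-04 -1.0e+00] F [-1.92 -1.16  6.73] w 0.1777
offset mm [-0.5 -1.5  4.5] dist 4.7 twist -0.0033
[-0.36458591  0.16516966 -0.05070301]
```

View pics/s2.png

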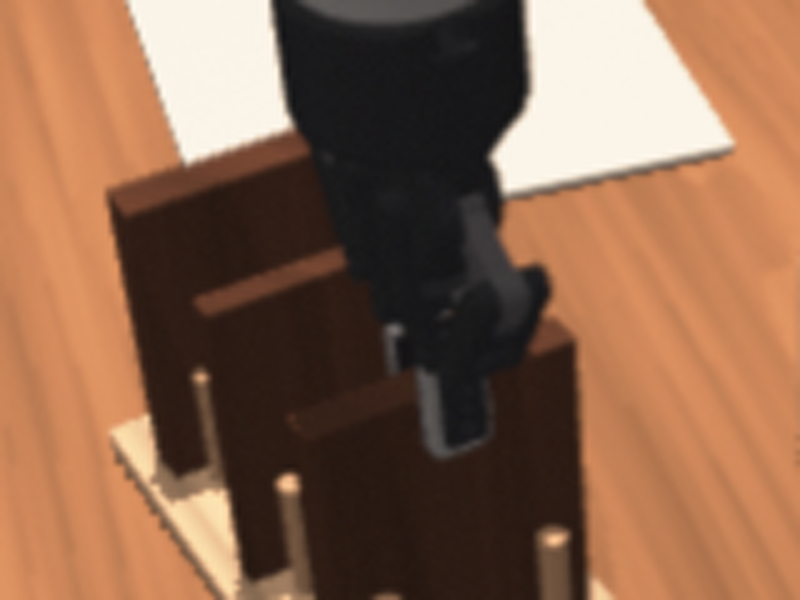

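{"api": "play_rows", "payload": {
  "increments": [
    {"offset": [0, 0, -10], "twist": 0, "grip": 0},
    {"offset": [0, 0, -30], "twist": 0, "grip": 0},
    {"offset": [0, 0, -60], "twist": 0, "grip": 0},
    {"offset": [0, 0, -95], "twist": 0, "grip": 0},
    {"offset": [0, 0, -130], "twist": 0, "grip": 0}
  ]
}}

```text
time: 4.5
tool_pos: [0.5353, 0.1089, 0.4158]
tool_rot: [-0.0, 0.994, 0.107, -0.001]
contact_force: [0.8, 1.2, -2.3]
gripper_width: 0.175
```

{"api": "play_rows", "payload": {
  "increments": [
    {"offset": [0, 0, -25], "twist": 0, "grip": 0},
    {"offset": [0, 0, -35], "twist": 0, "grip": 0},
    {"offset": [0, 0, -35], "twist": 0, "grip": 0},
    {"offset": [0, 0, -35], "twist": 0, "grip": 0},
    {"offset": [0, 0, -35], "twist": 0, "grip": 0}
  ]
}}

```text
time: 4.92
tool_pos: [0.5355, 0.1088, 0.4471]
tool_rot: [-0.0, 0.994, 0.107, -0.002]
contact_force: [-0.0, 0.5, -0.6]
gripper_width: 0.171
```

```bash
python3 -c "
from h import *
a=ray('side',(180+577/5,150+345/5),.137);b=ray('side',(180+308/5,150+440/5),.137);d=a-b
print(a,b,np.linalg.norm(d),np.degrees(np.arctan2(d[1],d[0])),'mid rel along x',((a+b)/2-[.5368,.1087,.137])[:2]@[.977,.2132])
# target: 60 mm above, c=-7 mm in press y
y=np.radians(10.8);n=np.array([-np.sin(y),np.cos(y)]);s=np.array([.5328,-.2145])
print(s-.007*n)
go(*(s-.007*n),.445,10.8)
print(manip.state()['ft_torque'])
"
```

```text
[0.58508092 0.10631683 0.137     ] [0.49007535 0.08872069 0.137     ] 0.09662133834236643 10.492942446836423 mid rel along x -0.001623600234577452
[ 0.53411167 -0.22137601]
t 4.92 pos [0.5355 0.1088 0.4471] yaw 12.31 tilt [-4.5e-03 -2.0e-04 -1.0e+00] F [-0.    0.47 -0.63] w 0.1714
offset mm [-71.7 322.3   2.2] dist 330.1 twist 0.0263
[-0.01827728 -0.00797849 -0.00550496]
```

{"api": "play_rows", "payload": {
  "increments": [
    {"offset": [-5, 20, 0], "twist": 0.026, "grip": 0},
    {"offset": [-13, 55, 0], "twist": 0.026, "grip": 0},
    {"offset": [-21, 92, 0], "twist": 0.026, "grip": 0},
    {"offset": [-29, 130, 0], "twist": 0.026, "grip": 0},
    {"offset": [-38, 168, 0], "twist": 0.026, "grip": 0}
  ]
}}

```text
time: 5.33
tool_pos: [0.534, -0.0648, 0.4468]
tool_rot: [-0.001, 0.996, 0.095, -0.002]
contact_force: [1.8, -0.5, -1.7]
gripper_width: 0.174
```

{"api": "play_rows", "payload": {
  "increments": [
    {"offset": [-8, 38, 0], "twist": 0, "grip": 0},
    {"offset": [-16, 76, 0], "twist": 0, "grip": 0},
    {"offset": [-24, 110, 0], "twist": 0, "grip": 0},
    {"offset": [-29, 140, 0], "twist": 0, "grip": 0},
    {"offset": [-33, 154, 0], "twist": 0, "grip": 0}
  ]
}}

```text
time: 5.75
tool_pos: [0.5304, -0.224, 0.4466]
tool_rot: [-0.001, 0.996, 0.093, -0.002]
contact_force: [-0.7, 0.4, -3.0]
gripper_width: 0.17
```

{"api": "play_rows", "payload": {
  "increments": [
    {"offset": [0, 0, 0], "twist": 0, "grip": 0},
    {"offset": [0, 0, 0], "twist": 0, "grip": 0},
    {"offset": [0, 0, 0], "twist": 0, "grip": 0}
  ]
}}

```text
time: 6.0
tool_pos: [0.5311, -0.2198, 0.4487]
tool_rot: [-0.001, 0.996, 0.095, -0.001]
contact_force: [-0.6, 0.8, -1.7]
gripper_width: 0.173
```

```bash
python3 -c "
from h import *
go(.5351,-.2212,.400,10.8)
shot('side','s3.png',(220,220,460,400),3.3)
"
```

```text
t 6.00 pos [ 0.5311 -0.2198  0.4487] yaw 10.87 tilt [-0.0018  0.0019 -1.    ] F [-0.6   0.8  -1.65] w 0.1734
offset mm [ 3.7  2.2 48.6] dist 48.8 twist 0.0013
```

View pics/s3.png

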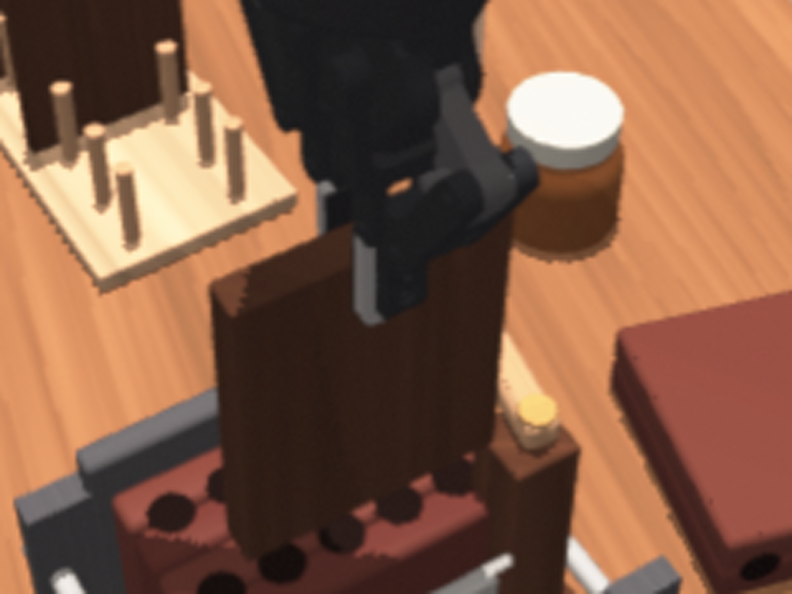

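```bash
python3 -c "
from h import *
y=np.radians(10.8);ex=np.array([np.cos(y),np.sin(y)]);n=np.array([-np.sin(y),np.cos(y)]);s=np.array([.5328,-.2145])
f=lambda u,v,z:((ray('side',(220+u/3.3,220+v/3.3),z)[:2]-s)@np.array([ex,n]).T*1000).round(1)
print('foot',f(250,553,.173),f(492,440,.173),'top',f(235,312,.298),f(212,288,.298),f(512,205,.298))
p=manip.state()['tool_pos'];print('tcp',((np.array(p)[:2]-s)@np.array([ex,n]).T*1000).round(1))
"
```

```text
foot [-51.5  -7.6] [45.  -9.5] top [-52.2 -12. ] [-53.7  -0.2] [ 41.  -16.5]
tcp [-2.5 -4.7]
```

```bash
python3 -c "
from h import *
y=np.radians(10.8);ex=np.array([np.cos(y),np.sin(y)]);n=np.array([-np.sin(y),np.cos(y)]);s=np.array([.5328,-.2145])
c=s+ex*-.0033+n*-.0047
img=cv2.imread('pics/s3.png')
def P(x,yy,z): return tuple(((proj('side',[*(c+ex*x+n*yy),z])-[220,220])*3.3).round().astype(int).tolist())
for x in(-.05,.05):
  for z in(.173,.298):
    print(x,z,P(x,-.008,z),P(x,.008,z))
    cv2.circle(img,P(x,-.008,z),3,(0,255,0),-1);cv2.circle(img,P(x,.008,z),3,(255,255,0),-1)
for x in(-.05,.05):
  for yy in(-.0545,-.0385): print('x')
cv2.circle(img,tuple(((proj('side',[*(s+.072*ex),.163])-[220,220])*3.3).astype(int).tolist()),3,(0,0,255),-1)
cv2.imwrite('pics/s3o.png',img)
"
```

```text
-0.05 0.173 (252, 567) (230, 532)
-0.05 0.298 (233, 315) (208, 280)
0.05 0.173 (501, 444) (476, 414)
0.05 0.298 (520, 191) (491, 161)
x
x
x
x
```

View pics/s3o.png

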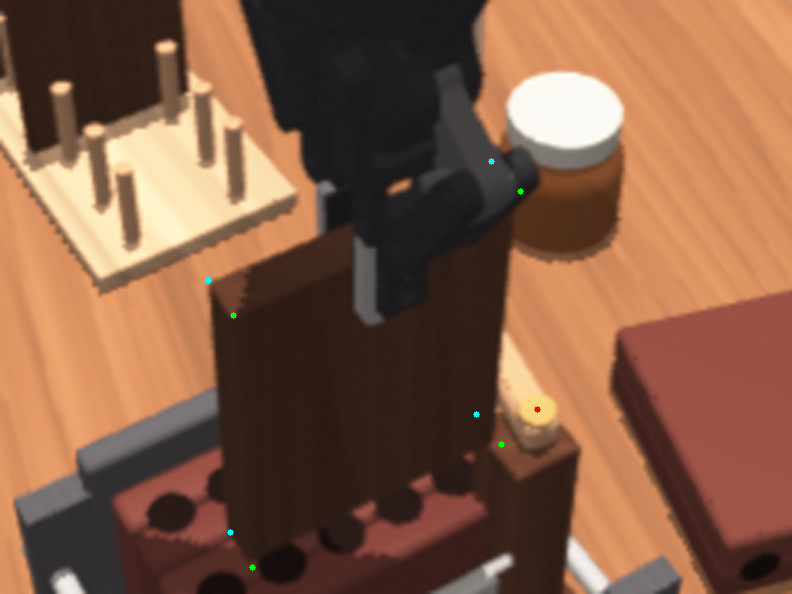

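{"api": "play_rows", "payload": {
  "increments": [
    {"offset": [1, 1, 15], "twist": 0, "grip": 0},
    {"offset": [3, 3, 30], "twist": 0, "grip": 0},
    {"offset": [3, 3, 45], "twist": 0, "grip": 0},
    {"offset": [3, 3, 55], "twist": 0, "grip": 0},
    {"offset": [3, 3, 59], "twist": 0, "grip": 0}
  ]
}}

```text
time: 6.47
tool_pos: [0.5344, -0.2218, 0.3887]
tool_rot: [-0.001, 0.995, 0.095, -0.001]
contact_force: [-0.3, -0.1, -2.0]
gripper_width: 0.175
```

{"api": "play_rows", "payload": {
  "increments": [
    {"offset": [0, 0, 0], "twist": 0, "grip": 0},
    {"offset": [0, 0, 0], "twist": 0, "grip": 0},
    {"offset": [0, 0, 0], "twist": 0, "grip": 0}
  ]
}}

```text
time: 6.72
tool_pos: [0.5349, -0.2231, 0.3923]
tool_rot: [0.001, 0.996, 0.094, 0.001]
contact_force: [-0.3, 0.1, -1.0]
gripper_width: 0.171
```

```bash
cat >> h.py <<'E'
yw_=np.radians(10.8);EX=np.array([np.cos(yw_),np.sin(yw_)]);N=np.array([-np.sin(yw_),np.cos(yw_)]);SEAT=np.array([.5328,-.2145])
def pp():
    s,p,M=pose();d=p[:2]-SEAT;F=np.array(s["contact_force"])
    print("t %.2f x %.1f y %.1f z %.1f mm"%(s["time"],d@EX*1e3,d@N*1e3,p[2]*1e3),"yaw %.2f"%np.degrees(np.arctan2(M[1,0],M[0,0])),"tilt x %.4f y %.4f"%(M[:2,2]@EX,M[:2,2]@N),"F x %.1f y %.1f z %.1f"%(F[:2]@EX,F[:2]@N,F[2]),"w %.4f"%s["gripper_width"])
E
python3 -c "
from h import *
pp()
shot('side','s4.png',(230,270,450,440),3.6)"
```

```text
t 6.72 x 0.4 y -8.9 z 392.3 mm yaw 10.84 tilt x 0.0016 y -0.0013 F x -0.2 y 0.2 z -1.0 w 0.1708
```

View pics/s4.png

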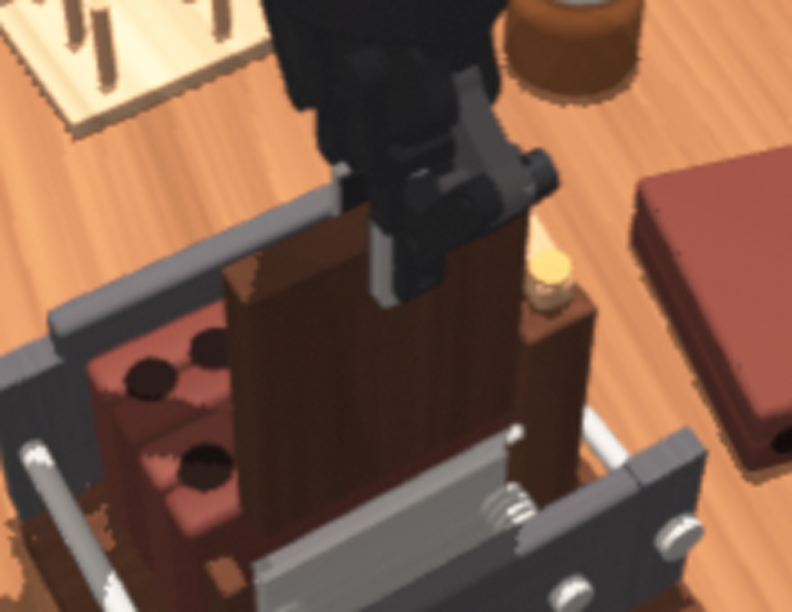

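{"api": "play_rows", "payload": {
  "increments": [
    {"offset": [0, 0, 2], "twist": 0, "grip": 0},
    {"offset": [0, 0, 4], "twist": 0, "grip": 0},
    {"offset": [0, 0, 6], "twist": 0, "grip": 0},
    {"offset": [0, 0, 8], "twist": 0, "grip": 0},
    {"offset": [0, 0, 8], "twist": 0, "grip": 0}
  ]
}}

```text
time: 7.18
tool_pos: [0.5344, -0.2233, 0.3823]
tool_rot: [-0.0, 0.996, 0.094, -0.0]
contact_force: [0.3, -1.2, -0.9]
gripper_width: 0.175
```

```bash
python3 -c "
from h import *
pp()"
```

```text
t 7.18 x -0.0 y -8.9 z 382.3 mm yaw 10.81 tilt x -0.0008 y 0.0008 F x 0.1 y -1.2 z -0.9 w 0.1748
```

{"api": "play_rows", "payload": {
  "increments": [
    {"offset": [0, 0, 1], "twist": 0, "grip": 0},
    {"offset": [0, 0, 2], "twist": 0, "grip": 0},
    {"offset": [0, 0, 3], "twist": 0, "grip": 0},
    {"offset": [0, 0, 4], "twist": 0, "grip": 0},
    {"offset": [0, 0, 4], "twist": 0, "grip": 0}
  ]
}}

```text
time: 7.6
tool_pos: [0.5347, -0.223, 0.3791]
tool_rot: [-0.001, 0.996, 0.094, 0.0]
contact_force: [-0.5, 2.8, 0.4]
gripper_width: 0.173
```

```bash
python3 -c "
from h import *
pp();print(manip.state()['ft_torque'])"
```

```text
t 7.60 x 0.3 y -8.7 z 379.1 mm yaw 10.83 tilt x 0.0004 y 0.0011 F x 0.1 y 2.8 z 0.4 w 0.1734
[0.68219666 0.06385167 0.05138913]
```

{"api": "play_rows", "payload": {
  "increments": [
    {"offset": [0, -1, 0.5], "twist": 0, "grip": 0},
    {"offset": [0, -2, 1], "twist": 0, "grip": 0},
    {"offset": [0, -3, 1.5], "twist": 0, "grip": 0},
    {"offset": [0, -4, 2], "twist": 0, "grip": 0},
    {"offset": [0, -4, 2], "twist": 0, "grip": 0}
  ]
}}

```text
time: 8.02
tool_pos: [0.5339, -0.2197, 0.3772]
tool_rot: [0.001, 0.996, 0.094, 0.0]
contact_force: [-0.6, -1.9, -1.5]
gripper_width: 0.175
```

```bash
python3 -c "
from h import *
pp();print(manip.state()['ft_torque'])"
```

```text
t 8.02 x 0.1 y -5.3 z 377.2 mm yaw 10.82 tilt x 0.0000 y -0.0025 F x -0.9 y -1.7 z -1.5 w 0.1749
[-0.55200003 -0.05084264  0.09791456]
```

{"api": "play_rows", "payload": {
  "increments": [
    {"offset": [0, -1, 0.5], "twist": 0, "grip": 0},
    {"offset": [0, -2, 1], "twist": 0, "grip": 0},
    {"offset": [0, -3, 1.5], "twist": 0, "grip": 0},
    {"offset": [0, -3, 2], "twist": 0, "grip": 0}
  ]
}}

```text
time: 8.35
tool_pos: [0.5333, -0.2164, 0.375]
tool_rot: [0.0, 0.996, 0.094, 0.0]
contact_force: [0.3, -2.7, -1.0]
gripper_width: 0.172
```

```bash
python3 -c "
from h import *
pp();print(manip.state()['ft_torque'])"
```

```text
t 8.35 x 0.1 y -1.9 z 375.0 mm yaw 10.82 tilt x 0.0003 y -0.0003 F x -0.2 y -2.7 z -1.0 w 0.1724
[-0.68683189 -0.07073934  0.0859158 ]
```

{"api": "play_rows", "payload": {
  "increments": [
    {"offset": [0, -1, 0], "twist": 0, "grip": 0},
    {"offset": [0, -2, 0], "twist": 0, "grip": 0},
    {"offset": [0, -2, 0], "twist": 0, "grip": 0}
  ]
}}

```text
time: 8.6
tool_pos: [0.5329, -0.2143, 0.3748]
tool_rot: [-0.0, 0.996, 0.094, -0.0]
contact_force: [-0.6, -1.3, -1.3]
gripper_width: 0.175
```

```bash
python3 -c "
from h import *
pp();print(manip.state()['ft_torque'])"
```

```text
t 8.60 x 0.1 y 0.2 z 374.8 mm yaw 10.82 tilt x -0.0001 y 0.0002 F x -0.8 y -1.1 z -1.3 w 0.1754
[-0.60343757 -0.14648237  0.09146624]
```

{"api": "play_rows", "payload": {
  "increments": [
    {"offset": [0, -1, 0], "twist": 0, "grip": 0},
    {"offset": [0, -2, 0], "twist": 0, "grip": 0},
    {"offset": [0, -2, 0], "twist": 0, "grip": 0}
  ]
}}

```text
time: 8.85
tool_pos: [0.5325, -0.2127, 0.375]
tool_rot: [0.001, 0.996, 0.094, 0.0]
contact_force: [1.2, -6.6, -1.9]
gripper_width: 0.171
```

```bash
python3 -c "
from h import *
pp();print(manip.state()['ft_torque'])"
```

```text
t 8.85 x 0.1 y 1.8 z 375.0 mm yaw 10.83 tilt x -0.0001 y -0.0017 F x -0.1 y -6.7 z -1.9 w 0.1715
[-1.36562662 -0.24027232  0.16193996]
```

{"api": "play_rows", "payload": {
  "increments": [
    {"offset": [0, 1, 1], "twist": 0, "grip": 0},
    {"offset": [0, 1, 2], "twist": 0, "grip": 0},
    {"offset": [0, 1, 3.5], "twist": 0, "grip": 0},
    {"offset": [0, 1, 5], "twist": 0, "grip": 0},
    {"offset": [0, 1, 6], "twist": 0, "grip": 0}
  ]
}}

```text
time: 9.27
tool_pos: [0.5328, -0.2135, 0.369]
tool_rot: [0.0, 0.996, 0.094, 0.0]
contact_force: [0.6, -3.1, -1.0]
gripper_width: 0.174
```

```bash
python3 -c "
from h import *
pp();print(manip.state()['ft_torque'])"
```

```text
t 9.27 x 0.2 y 1.0 z 369.0 mm yaw 10.82 tilt x 0.0003 y -0.0002 F x 0.0 y -3.1 z -1.0 w 0.1741
[-0.92580984 -0.21661585  0.14008776]
```

{"api": "play_rows", "payload": {
  "increments": [
    {"offset": [0, 0, 1], "twist": 0, "grip": 0},
    {"offset": [0, 0, 2], "twist": 0, "grip": 0},
    {"offset": [0, 0, 3], "twist": 0, "grip": 0},
    {"offset": [0, 0, 4], "twist": 0, "grip": 0},
    {"offset": [0, 0, 5], "twist": 0, "grip": 0}
  ]
}}

```text
time: 9.68
tool_pos: [0.5328, -0.2135, 0.3646]
tool_rot: [0.0, 0.996, 0.094, 0.0]
contact_force: [-0.5, -3.4, 3.7]
gripper_width: 0.176
```

```bash
python3 -c "
from h import *
pp();print(manip.state()['ft_torque'])"
```

```text
t 9.68 x 0.2 y 1.0 z 364.6 mm yaw 10.83 tilt x 0.0005 y -0.0002 F x -1.1 y -3.3 z 3.7 w 0.1764
[-0.80649452 -0.03082444  0.23894302]
```

{"api": "play_rows", "payload": {
  "increments": [
    {"offset": [0, 0, 1], "twist": 0, "grip": 0},
    {"offset": [0, 0, 2], "twist": 0, "grip": 0},
    {"offset": [0, 0, 3], "twist": 0, "grip": 0},
    {"offset": [0, 0, 4], "twist": 0, "grip": 0},
    {"offset": [0, 0, 5], "twist": 0, "grip": 0}
  ]
}}

```text
time: 10.1
tool_pos: [0.5331, -0.2135, 0.3609]
tool_rot: [0.0, 0.996, 0.094, 0.001]
contact_force: [-0.9, -2.5, 8.5]
gripper_width: 0.173
```

```bash
python3 -c "
from h import *
pp();print(manip.state()['ft_torque'])"
```

```text
t 10.10 x 0.5 y 0.9 z 360.9 mm yaw 10.82 tilt x 0.0021 y -0.0008 F x -1.3 y -2.3 z 8.5 w 0.1726
[-0.44041297  0.10755538  0.24894098]
```

{"api": "play_rows", "payload": {
  "increments": [
    {"offset": [0, 0, 1], "twist": 0, "grip": 0},
    {"offset": [0, 0, 2], "twist": 0, "grip": 0},
    {"offset": [0, 0, 3], "twist": 0, "grip": 0},
    {"offset": [0, 0, 4], "twist": 0, "grip": 0}
  ]
}}

```text
time: 10.43
tool_pos: [0.5332, -0.2134, 0.3566]
tool_rot: [0.0, 0.996, 0.094, 0.001]
contact_force: [0.6, -2.1, 6.0]
gripper_width: 0.174
```

```bash
python3 -c "
from h import *
pp();print(manip.state()['ft_torque'])"
```

```text
t 10.43 x 0.6 y 1.0 z 356.6 mm yaw 10.82 tilt x 0.0025 y -0.0008 F x 0.2 y -2.1 z 6.0 w 0.1743
[-0.57084431 -0.10833333  0.19035297]
```

{"api": "play_rows", "payload": {
  "increments": [
    {"offset": [0, 0, 2], "twist": 0, "grip": 0},
    {"offset": [0, 0, 4], "twist": 0, "grip": 0},
    {"offset": [0, 0, 6], "twist": 0, "grip": 0},
    {"offset": [0, 0, 8], "twist": 0, "grip": 0},
    {"offset": [0, 0, 10], "twist": 0, "grip": 0}
  ]
}}

```text
time: 10.85
tool_pos: [0.5332, -0.2134, 0.3464]
tool_rot: [0.0, 0.996, 0.094, 0.001]
contact_force: [1.3, -2.4, 6.4]
gripper_width: 0.172
```

```bash
python3 -c "
from h import *
pp();print(manip.state()['ft_torque'])"
```

```text
t 10.85 x 0.6 y 1.0 z 346.4 mm yaw 10.82 tilt x 0.0024 y -0.0007 F x 0.9 y -2.6 z 6.4 w 0.1721
[-0.61478326 -0.1439996   0.2346273 ]
```

{"api": "play_rows", "payload": {
  "increments": [
    {"offset": [0, 0, 2], "twist": 0, "grip": 0},
    {"offset": [0, 0, 4], "twist": 0, "grip": 0},
    {"offset": [0, 0, 6], "twist": 0, "grip": 0},
    {"offset": [0, 0, 8], "twist": 0, "grip": 0},
    {"offset": [0, 0, 10], "twist": 0, "grip": 0}
  ]
}}

```text
time: 11.27
tool_pos: [0.5332, -0.2134, 0.3363]
tool_rot: [0.0, 0.996, 0.094, 0.001]
contact_force: [1.4, -2.3, 5.6]
gripper_width: 0.174
```

```bash
python3 -c "
from h import *
pp();print(manip.state()['ft_torque'])"
```

```text
t 11.27 x 0.6 y 1.0 z 336.3 mm yaw 10.82 tilt x 0.0022 y -0.0005 F x 0.9 y -2.5 z 5.6 w 0.1738
[-0.6146148  -0.20856019  0.24320016]
```

{"api": "play_rows", "payload": {
  "increments": [
    {"offset": [0, 0, 2], "twist": 0, "grip": 0},
    {"offset": [0, 0, 4], "twist": 0, "grip": 0},
    {"offset": [0, 0, 6], "twist": 0, "grip": 0},
    {"offset": [0, 0, 8], "twist": 0, "grip": 0},
    {"offset": [0, 0, 10], "twist": 0, "grip": 0}
  ]
}}

```text
time: 11.68
tool_pos: [0.5332, -0.2133, 0.3262]
tool_rot: [0.0, 0.996, 0.094, 0.001]
contact_force: [1.3, -1.3, 6.3]
gripper_width: 0.174
```

{"api": "play_rows", "payload": {
  "increments": [
    {"offset": [0, 0, 2], "twist": 0, "grip": 0},
    {"offset": [0, 0, 4], "twist": 0, "grip": 0},
    {"offset": [0, 0, 6], "twist": 0, "grip": 0},
    {"offset": [0, 0, 8], "twist": 0, "grip": 0},
    {"offset": [0, 0, 10], "twist": 0, "grip": 0}
  ]
}}

```text
time: 12.1
tool_pos: [0.5332, -0.2133, 0.3161]
tool_rot: [0.0, 0.996, 0.094, 0.001]
contact_force: [1.3, -1.7, 5.1]
gripper_width: 0.17
```

{"api": "play_rows", "payload": {
  "increments": [
    {"offset": [0, 0, 2], "twist": 0, "grip": 0},
    {"offset": [0, 0, 4], "twist": 0, "grip": 0},
    {"offset": [0, 0, 6], "twist": 0, "grip": 0},
    {"offset": [0, 0, 8], "twist": 0, "grip": 0},
    {"offset": [0, 0, 10], "twist": 0, "grip": 0}
  ]
}}

```text
time: 12.52
tool_pos: [0.5332, -0.2133, 0.3061]
tool_rot: [-0.0, 0.996, 0.094, 0.001]
contact_force: [0.3, -1.4, 4.5]
gripper_width: 0.173
```

```bash
python3 -c "
from h import *
pp();print(manip.state()['ft_torque'])"
```

```text
t 12.52 x 0.6 y 1.1 z 306.1 mm yaw 10.83 tilt x 0.0019 y -0.0002 F x 0.0 y -1.4 z 4.5 w 0.1730
[-0.62264343 -0.15683156  0.20721993]
```

Now the last ~12 mm, watching for the base.

{"api": "play_rows", "payload": {
  "increments": [
    {"offset": [0, 0, 2], "twist": 0, "grip": 0},
    {"offset": [0, 0, 4], "twist": 0, "grip": 0},
    {"offset": [0, 0, 6], "twist": 0, "grip": 0},
    {"offset": [0, 0, 8], "twist": 0, "grip": 0},
    {"offset": [0, 0, 9], "twist": 0, "grip": 0}
  ]
}}

```text
time: 12.93
tool_pos: [0.5332, -0.2132, 0.2968]
tool_rot: [-0.0, 0.996, 0.094, 0.001]
contact_force: [0.6, -1.4, 5.0]
gripper_width: 0.176
```

{"api": "play_rows", "payload": {
  "increments": [
    {"offset": [0, 0, 1], "twist": 0, "grip": 0},
    {"offset": [0, 0, 2], "twist": 0, "grip": 0},
    {"offset": [0, 0, 3], "twist": 0, "grip": 0}
  ]
}}

```text
time: 13.18
tool_pos: [0.5332, -0.2132, 0.294]
tool_rot: [-0.0, 0.996, 0.094, 0.001]
contact_force: [-0.4, -1.3, 5.4]
gripper_width: 0.174
```

```bash
python3 -c "
from h import *
pp();print(manip.state()['ft_torque'])"
```

```text
t 13.18 x 0.6 y 1.2 z 294.0 mm yaw 10.83 tilt x 0.0018 y -0.0000 F x -0.6 y -1.2 z 5.4 w 0.1740
[-0.5906588  -0.17543502  0.20714642]
```

{"api": "play_rows", "payload": {
  "increments": [
    {"offset": [0, 0, 1], "twist": 0, "grip": 0},
    {"offset": [0, 0, 2], "twist": 0, "grip": 0}
  ]
}}

```text
time: 13.35
tool_pos: [0.5333, -0.2134, 0.2935]
tool_rot: [-0.0, 0.996, 0.094, 0.001]
contact_force: [-5.8, 0.4, 17.4]
gripper_width: 0.173
```

{"api": "play_rows", "payload": {
  "increments": [
    {"offset": [0, 0, 1], "twist": 0, "grip": 0},
    {"offset": [0, 0, 2], "twist": 0, "grip": 0}
  ]
}}

```text
time: 13.52
tool_pos: [0.5335, -0.2136, 0.2935]
tool_rot: [0.0, 0.996, 0.094, 0.0]
contact_force: [-10.1, 1.4, 25.1]
gripper_width: 0.176
```

```bash
python3 -c "
from h import *
pp();print(manip.state()['ft_torque'])"
```

```text
t 13.52 x 0.8 y 0.8 z 293.5 mm yaw 10.83 tilt x 0.0010 y -0.0003 F x -9.7 y 3.2 z 25.1 w 0.1761
[0.18539079 1.48130465 0.18858878]
```

{"api": "play_rows", "payload": {
  "increments": [
    {"offset": [0, 0, -3], "twist": 0, "grip": 0},
    {"offset": [0, 0, -3], "twist": 0, "grip": 0.15},
    {"offset": [0, 0, -3], "twist": 0, "grip": 0.25},
    {"offset": [0, 0, -3], "twist": 0, "grip": 0.45},
    {"offset": [0, 0, -3], "twist": 0, "grip": 0.45}
  ]
}}

```text
time: 13.93
tool_pos: [0.5322, -0.2129, 0.2905]
tool_rot: [-0.001, 0.996, 0.094, -0.001]
contact_force: [1.0, 0.2, 0.5]
gripper_width: 0.452
```

```bash
python3 -c "
from h import *
pp();print(manip.state()['ft_torque'])"
```

```text
t 13.93 x -0.3 y 1.7 z 290.5 mm yaw 10.80 tilt x -0.0018 y 0.0029 F x 1.0 y 0.0 z 0.5 w 0.4520
[-0.03177608  0.00688254 -0.0047643 ]
```

{"api": "play_rows", "payload": {
  "increments": [
    {"offset": [0, 0, -10], "twist": 0, "grip": 0.45},
    {"offset": [0, 0, -35], "twist": 0, "grip": 0.45},
    {"offset": [0, 0, -65], "twist": 0, "grip": 0.3},
    {"offset": [0, 0, -90], "twist": 0, "grip": 0},
    {"offset": [0, 0, -100], "twist": 0, "grip": 0}
  ]
}}

```text
time: 14.35
tool_pos: [0.5333, -0.2137, 0.3969]
tool_rot: [0.002, 0.996, 0.094, 0.003]
contact_force: [0.3, 0.6, 0.2]
gripper_width: 0.031
```

```bash
python3 -c "
from h import *
pp()
shot('side','s5.png',(230,270,450,440),3.6)
for n in('side','top'):
  if n=='top': manip.grab_frame(n)
  for q in('button_tip',):
    for d in manip.tip_of(q,n): print(n,q,np.round(w(n,d['xyz']),4),d['p'])
"
```

```text
t 14.35 x 0.7 y 0.7 z 396.9 mm yaw 10.81 tilt x 0.0050 y -0.0036 F x 0.5 y 0.6 z 0.2 w 0.0305
side button_tip [ 0.6035 -0.1518  0.152 ] 0.88
top button_tip [ 0.6042 -0.156   0.1533] 0.72
```

View pics/s5.png

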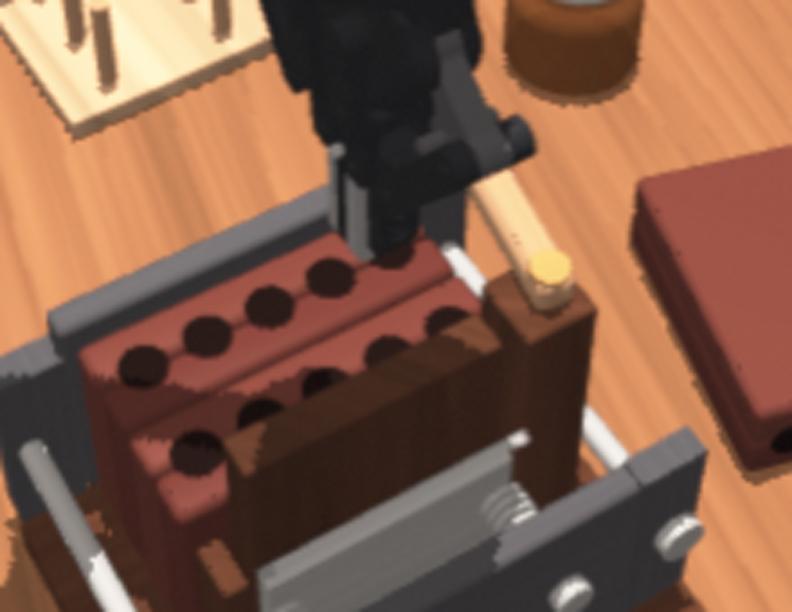

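{"api": "play_rows", "payload": {
  "increments": [
    {"offset": [25, -8, 0], "twist": 0, "grip": 0},
    {"offset": [55, -17, 0], "twist": 0, "grip": 0},
    {"offset": [85, -26, 0], "twist": 0, "grip": 0},
    {"offset": [108, -33, 0], "twist": 0, "grip": 0},
    {"offset": [108, -33, 0], "twist": 0, "grip": 0}
  ]
}}

```text
time: 14.97
tool_pos: [0.6346, -0.1586, 0.3883]
tool_rot: [-0.002, 0.995, 0.096, -0.002]
contact_force: [-0.7, -0.6, 0.1]
gripper_width: 0.004
```

{"api": "play_rows", "payload": {
  "increments": [
    {"offset": [0, 0, 15], "twist": 0, "grip": 0},
    {"offset": [0, 0, 30], "twist": 0, "grip": 0},
    {"offset": [0, 0, 35], "twist": 0, "grip": 0},
    {"offset": [0, 0, 35], "twist": 0, "grip": 0}
  ]
}}

```text
time: 15.3
tool_pos: [0.6309, -0.1611, 0.3522]
tool_rot: [-0.002, 0.996, 0.094, -0.003]
contact_force: [-0.5, -0.5, -2.0]
gripper_width: 0.002
```

```bash
python3 -c "
from h import *
pp()
shot('side','s6.png',(270,250,470,400),4)
"
```

```text
t 15.30 x 106.3 y 34.1 z 352.2 mm yaw 10.75 tilt x -0.0065 y 0.0038 F x -0.5 y -0.4 z -2.0 w 0.0016
```

View pics/s6.png

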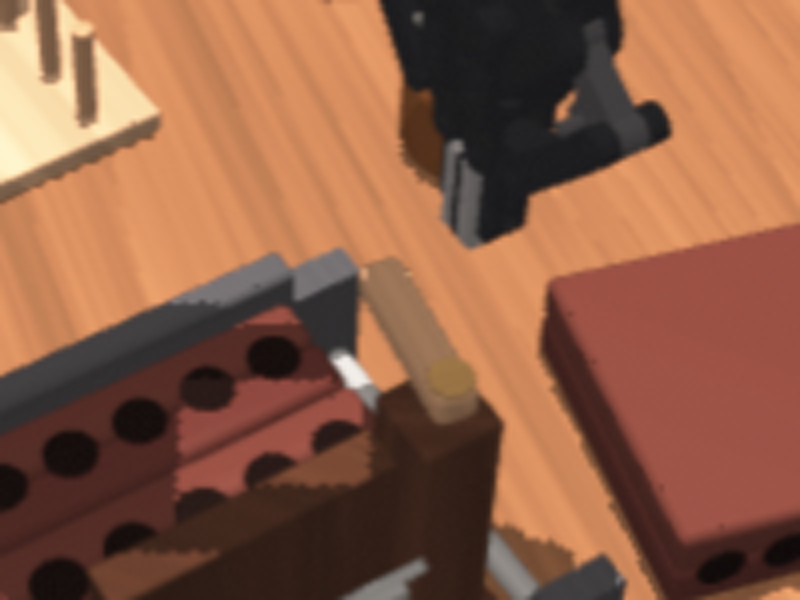

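{"api": "play_rows", "payload": {
  "increments": [
    {"offset": [0, 0, 12], "twist": 0, "grip": 0},
    {"offset": [0, 0, 24], "twist": 0, "grip": 0},
    {"offset": [0, 0, 31], "twist": 0, "grip": 0},
    {"offset": [0, 0, 31], "twist": 0, "grip": 0}
  ]
}}

```text
time: 15.68
tool_pos: [0.6318, -0.1606, 0.3229]
tool_rot: [-0.001, 0.996, 0.094, -0.002]
contact_force: [-0.7, 0.1, -1.0]
gripper_width: -0.0
```

```bash
python3 -c "
from h import *
pp()"
```

```text
t 15.68 x 107.3 y 34.4 z 322.9 mm yaw 10.81 tilt x -0.0039 y 0.0024 F x -0.7 y 0.3 z -1.0 w -0.0000
```

{"api": "play_rows", "payload": {
  "increments": [
    {"offset": [-6, -1, 0], "twist": 0, "grip": 0},
    {"offset": [-13, -5, 0], "twist": 0, "grip": 0},
    {"offset": [-21, -9, 0], "twist": 0, "grip": 0},
    {"offset": [-27, -11, 0], "twist": 0, "grip": 0},
    {"offset": [-34, -13, 0], "twist": 0, "grip": 0}
  ]
}}

```text
time: 16.1
tool_pos: [0.5962, -0.1541, 0.327]
tool_rot: [0.0, 0.996, 0.094, 0.001]
contact_force: [1.7, -0.8, 0.4]
gripper_width: 0.005
```

```bash
python3 -c "
from h import *
pp()"
```

```text
t 16.10 x 73.6 y 47.4 z 327.0 mm yaw 10.83 tilt x 0.0019 y -0.0008 F x 1.6 y -1.1 z 0.4 w 0.0048
```

{"api": "play_rows", "payload": {
  "increments": [
    {"offset": [-8, 0, 2], "twist": 0, "grip": 0},
    {"offset": [-15, 1, 4], "twist": 0, "grip": 0},
    {"offset": [-23, 5, 4], "twist": 0, "grip": 0},
    {"offset": [-30, 9, 4], "twist": 0, "grip": 0},
    {"offset": [-36, 16, 4], "twist": 0, "grip": 0}
  ]
}}

```text
time: 16.52
tool_pos: [0.5636, -0.1771, 0.3218]
tool_rot: [-0.0, 0.996, 0.094, -0.0]
contact_force: [0.9, 1.2, 0.4]
gripper_width: 0.002
```

```bash
python3 -c "
from h import *
pp()"
```

```text
t 16.52 x 37.2 y 30.9 z 321.8 mm yaw 10.83 tilt x -0.0006 y 0.0008 F x 1.1 y 1.0 z 0.4 w 0.0018
```

{"api": "play_rows", "payload": {
  "increments": [
    {"offset": [-3, 4, 0], "twist": 0, "grip": 0},
    {"offset": [-5, 8, 0], "twist": 0, "grip": 0},
    {"offset": [-5, 8, 0], "twist": 0, "grip": 0}
  ]
}}

```text
time: 16.77
tool_pos: [0.5607, -0.1864, 0.3218]
tool_rot: [-0.001, 0.996, 0.094, -0.0]
contact_force: [-1.1, 0.8, 1.1]
gripper_width: 0.002
```

```bash
python3 -c "
from h import *
pp()
for n in('side','top'):
    manip.grab_frame(n)
    for d in manip.tip_of('button_tip',n):
        p=w(n,d['xyz']);v=p[:2]-SEAT-.072*EX;print(n,p.round(4),'rel pivot',(v@EX*1e3).round(1),(v@N*1e3).round(1),round(d['p'],2))
"
```

```text
t 16.77 x 32.7 y 22.3 z 321.8 mm yaw 10.75 tilt x -0.0007 y 0.0011 F x -0.9 y 0.9 z 1.1 w 0.0023
side [ 0.5571 -0.2071  0.1523] rel pivot -46.7 2.7 0.83
```

{"api": "play_rows", "payload": {
  "increments": [
    {"offset": [0, 1.5, 0], "twist": 0, "grip": 0},
    {"offset": [0, 3, 0], "twist": 0, "grip": 0},
    {"offset": [0, 3, 0], "twist": 0, "grip": 0}
  ]
}}

```text
time: 17.22
tool_pos: [0.5615, -0.1874, 0.3216]
tool_rot: [-0.003, 0.996, 0.095, -0.001]
contact_force: [-2.2, 7.5, 2.0]
gripper_width: -0.001
```

```bash
python3 -c "
from h import *
pp()"
```

```text
t 17.22 x 33.3 y 21.2 z 321.6 mm yaw 10.85 tilt x -0.0013 y 0.0052 F x -0.7 y 7.8 z 2.0 w -0.0006
```

{"api": "play_rows", "payload": {
  "increments": [
    {"offset": [0, 1, 0], "twist": 0, "grip": 0},
    {"offset": [0, 2, 0], "twist": 0, "grip": 0},
    {"offset": [0, 2, 0], "twist": 0, "grip": 0}
  ]
}}

```text
time: 17.47
tool_pos: [0.5617, -0.1883, 0.3215]
tool_rot: [-0.004, 0.995, 0.095, -0.001]
contact_force: [-4.1, 12.3, 4.6]
gripper_width: 0.001
```

```bash
python3 -c "
from h import *
pp()"
```

```text
t 17.47 x 33.3 y 20.3 z 321.5 mm yaw 10.87 tilt x -0.0019 y 0.0088 F x -1.7 y 12.8 z 4.6 w 0.0012
```

{"api": "play_rows", "payload": {
  "increments": [
    {"offset": [0, -5, 0], "twist": 0, "grip": 0},
    {"offset": [0, -14, 0], "twist": 0, "grip": 0},
    {"offset": [0, -20, -10], "twist": 0, "grip": 0},
    {"offset": [0, -20, -40], "twist": 0, "grip": 0},
    {"offset": [0, -20, -75], "twist": 0, "grip": 0}
  ]
}}

```text
time: 17.88
tool_pos: [0.5574, -0.1701, 0.3953]
tool_rot: [-0.001, 0.996, 0.095, -0.003]
contact_force: [0.7, -0.1, -0.3]
gripper_width: -0.001
```

{"api": "play_rows", "payload": {
  "increments": [
    {"offset": [-20, -30, -15], "twist": 0, "grip": 0},
    {"offset": [-50, -65, -30], "twist": 0, "grip": 0},
    {"offset": [-60, -100, -30], "twist": 0, "grip": 0},
    {"offset": [-60, -130, -30], "twist": 0, "grip": 0},
    {"offset": [-60, -130, -30], "twist": 0, "grip": 0}
  ]
}}

```text
time: 18.3
tool_pos: [0.4733, -0.0509, 0.4289]
tool_rot: [-0.0, 0.995, 0.096, 0.002]
contact_force: [0.0, -0.5, 0.6]
gripper_width: 0.002
```

```bash
python3 -c "
from h import *
pp()
shot('side','s7.png');shot('top','t7.png')
for n in('side','top'):
  for q in('button_tip','seat','rack','paste_jar','spray_bottle','spare_mould'):
    for d in manip.tip_of(q,n)[:2]:
        p=w(n,d['xyz']);v=p[:2]-SEAT-.072*EX;print(n,q,p.round(4),'rel pivot',(v@EX*1e3).round(1),(v@N*1e3).round(1),round(d['p'],2))
"
```

```text
t 18.30 x -27.8 y 171.9 z 428.9 mm yaw 11.05 tilt x 0.0033 y -0.0001 F x -0.1 y -0.5 z 0.6 w 0.0017
side button_tip [ 0.5552 -0.2099  0.1504] rel pivot -49.2 0.3 0.8
side seat [ 0.5347 -0.2163  0.0833] rel pivot -70.5 -2.2 0.86
side seat [ 0.5401 -0.2218  0.003 ] rel pivot -66.1 -8.5 0.46
side rack [ 0.5183  0.1852 -0.0037] rel pivot -11.4 395.3 0.62
side paste_jar [ 0.7365  0.0376 -0.0021] rel pivot 175.3 209.4 0.78
side spray_bottle [7.213e-01 1.808e-01 3.000e-04] rel pivot 187.2 353.0 0.94
side spare_mould [ 0.772 -0.151  0.002] rel pivot 174.8 17.5 0.92
top button_tip [ 0.5567 -0.2109  0.1552] rel pivot -47.8 -0.9 0.85
top seat [ 0.533  -0.2153  0.0756] rel pivot -71.9 -0.9 0.89
top rack [ 0.5158  0.1847 -0.0026] rel pivot -13.9 395.3 0.86
top paste_jar [0.7314 0.0388 0.0035] rel pivot 170.6 211.6 0.68
top spare_mould [ 0.7689 -0.1482  0.0023] rel pivot 172.4 20.9 0.98
```

```bash
python3 -c "
from plant import manip
print(manip.job_done())"
```

```text
the job is handed in; nothing more can be done
None
```

The board from bay 1 stands home in the press with the turn-button across its top, and the job was handed in at about 19 s. I pinched only that board, not all three, and the last pictures were checked by the networks only because I had used up my viewings.

**Which board:**
- **Pinch:** it read about 14.8 mm, which is nearer 16 than 12 or 20, so I took the board without feeling the others.
- **Pictures:** by eye bay 2 was clearly thinner and bay 3 slightly thicker. One later picture of the held board suggested about 12 mm.
- **Fit:** I relied on how it went in. It met the cheek's bend at the height expected for a 16 mm board and took 4 to 9 N to pass it, then about 5 N below. A 12 mm board would not have touched the cheek.

**Fitting:**
- **Moulds:** the board slid them back at about 3 N until the force rose to 7 N against the end wall.
- **Seating:** it stopped on the base at the predicted height. The last push read 25 N, right at the limit given for the press, and I backed off at once.
- **Button:** I pushed it to its stop at 13 N.

**Last checks:**
- **Button:** both cameras place its tip 48 to 49 mm from the pivot along the board and within 1 mm of the line, so it is at angle 0.
- **Things around:** the rack, paste jar and spare mould are where they were, within measuring error. So is the spray bottle in the side view; the top view did not report it this time.
- **Arm:** it was clear of the press and touching nothing.

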